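Load the colour reference plate into the reading stand

TASK

Load the colour reference plate into the colour-reading stand: line it up with the ramp, push it up the ramp and over the orange lip, then on along the deck until it is fully home against the back stop with the contact pin pressed in. Slide it, do not lift it, push gently so that it is never rammed into the stop, leave the other things on the bench where they are, and let go with the plate lying flat.

Things in the scene. Friction and masses are not known exactly. Their poses are not given: they have to be found in the camera images.
- stand: colour-reading stand, fixed. Origin: middle of the ramp's toe edge, bench height; +x loading direction, +z up. Aluminium ramp from the bench at x=0 to 15 mm at x=68. Grey side rails 26 mm high from x=0 to 260 mm, inner faces at y=+-49, flaring outwards before the toe (inside about y=+-61 at x=-37). A dark steel back stop stands between the rails on the deck (see the pin).
- lip (a point): middle of the top of the orange lip at the ramp's head, 15 mm above the bench, 74 mm along the stand's x from its origin. The lip is 12 mm long (stand x=68 to 80) with a sharp drop of 5 mm behind it to the flat white deck, 10 mm above the bench, from x=80 to 260. Axes as the stand's
- plate: colour reference plate, loose: aluminium block 90 x 90 x 18 mm high, 0.3 to 0.6 kg, white field and four colour chips on top. Origin: centre of its underside, +z up. Too wide to grip. Starts on the bench, its centre 110 to 140 mm before the ramp toe, up to 35 mm off the centre line and turned up to 0.3 rad. Sliding takes 2 to 14 N, most on the ramp; a push of over 20 N on it counts as ramming
- pin (a joint): brass pin, 12 mm wide, in the middle of the back stop's face, on a spring too light (under 0.6 N) to feel or to move the plate: 0 = out 6 mm, 0.006 m = flush, the plate then touches the stop. The stop is rigid, 94 mm wide, its top bar 42 mm above the bench; it is adjustable, its face set anywhere from stand x=186 to 236 mm and not measured: feel for it
- block_maroon: bystander: hard maroon eight-sided sample block, 50 mm across, 48 mm high, standing. Origin: centre of its underside
- block_yellow: bystander: hard yellow eight-sided sample block, 50 mm across, 48 mm high, standing. Origin: centre of its underside
- block_blue: bystander: hard pale blue eight-sided sample block, 50 mm across, 48 mm high, standing. Origin: centre of its underside
- jar: bystander: closed jar, 60 mm across, 60 mm high, standing. Origin: centre of its underside
- reel: bystander: green plastic reel, 90 mm across, 25 mm high, lying flat. Origin: centre of its underside
- puck: bystander: red disc, 56 mm across, 20 mm high. Origin: centre of its underside
Not all that is in view belongs to the job. Of the things that look like the plate, the largest one is meant.

How it is judged:
By the outcome, as a careful person would: the job done as asked, in the order asked, and still so for the second after the job is handed in, with the robot touching nothing.
It also fails if it takes over 72 s, if anything falls off the work surface, if the arm or the gripper's body presses on something with over 40 N, if the wrist force passes 120 N, or if a joint passes its speed limit or range.

ROBOT

A 7-joint arm with a two-finger parallel gripper is mounted at the origin on the work surface. World frame = base frame: x ahead of the robot, y to its left, z up, the work surface at z = 0. Lengths are in m, angles in rad, forces in N, time in s.
With the tool pointing down it reaches from about 0.4 to 0.85 m from the base axis. Payload 10.4 kg.
Tool frame: the origin (TCP) lies between the finger pads; the fingertips stand manip.finger_overhang ahead of it and the grasp point (between the pads) lies 8 mm behind it (manip.finger_overhang is the distance from the TCP to the fingertips, in m); z points along the fingers, y is the line along which they close (so a half turn about z gives the same grasp; the last joint's range is limited). The gripper opens to 85 mm and grips with 20 to 120 N. Pads are 22 mm wide; open, the fingers measure 114 mm over their backs; the gripper's body (76 mm by 85 mm) begins 54 mm behind the grasp point. The pads swing forward as they close: fully open they stand 13 mm farther back than shut.
Start: joints at [1.168, 0.332, -0.065, 1.46, 0.022, 1.35, -0.088], TCP at [0.232, -0.58, 0.242] pointing down, gripper open.
Joint ranges: [-2.6, 2.6], [-0.5, 2.12], [-1.47, 1.34], [0.16, 2.42], [-1.27, 4.41], [0.06, 2.06], [-2.6, 2.6]. Speed limits (rad/s): [2.22, 2.22, 2.79, 2.79, 3.14, 3.14, 3.14].

INTERFACE

Orientations are given as a rotation vector (axis times angle).
In Python, from workcell import manip gives the robot as it stands. The module is installed in compiled form; this text tells all that it offers.
- The arm moves only by the tool play_rows, never from a script. Its argument "moves" is a list that holds one entry, the list of rows, each a list of 7 numbers: the turn, a rotation vector about the tool's x, y, z in rad, then the shift along the tool's x, y, z in mm, then the closure, from 0 (fully open) to 1 (shut). A call has 1 to 10 rows; each row is the pose to reach, as a shift and turn from the pose commanded when the call began, along the tool's axes at that moment; what a row does not reach only later rows make up. A row lasts 1/8 s, in which the tool goes at most 62.5 mm and 10.7 degrees, less where a joint would pass 70% of its speed; a pose out of reach is approached as far as the arm can. A call with a gripper value outside its range is refused whole. The fingers move at their own pace and stop on an object; "newtons" is the grip in N (left out, the last holds). Time passes only in rows, so rows that repeat a pose let the fingers close. It gives the time, the measured TCP pose, the force, the opening and the grip force at its end, in the units of the state.
- manip.sense(): the state, without advancing time (a new reading comes with each control period).
- manip.get_image(name): name is "scene" or "top" or "wrist"; returns a dict with "color" (400x640x3 uint8, red, green, blue), "range_z" (400x640 float32, m along the optical axis (not along the pixel's ray), 0 where there is no reading), "camera_matrix" (3x3 intrinsics, pixels), "R" (3x3) and "t" (3): a world point X has camera coordinates R X + t. Camera axes: x right, y down, z forward; pixel columns grow to the right and rows downward; lengths in m; the calibration is good to about 2 mm. A picture is of the moment at which its call begins.
- manip.finish_job(): hands the job in; it is judged then, once.
Trained networks look in a picture, given as the dict that the camera call returned (one of the last four; its "shot" number tells which), for a name from the list of things; names that differ only in an ending like _2 or _b are one class to them, and where a whole thing is asked for, a point or a joint stands for the part that bears it (a point fixed in the world has none). Each returns a list of dicts, best first, with "p" (0 to 1); they miss things now and then, are a little off and sometimes report something else, mostly with a low value. They report only what shows in the picture. A call takes as long as a camera call. They do not tell look-alikes from the thing itself.
- manip.trace(thing, picture): "pixels" (400x640 bool, what is visible of it) and "xy" ([column, row] in pixels, amid what is visible of it).
- manip.place_of(thing, picture): "xy" ([column, row] in pixels: a listed point, or the origin of a listed thing).
The state is a dict: "t": time; "qpos": joint angles; "qd": joint speeds; "joint_efforts": joint torques, N m; "eef_pos": TCP position; "tcp_rot": TCP orientation; "ft_force": force on the tool from outside, world axes, zero at the start; "torque": the same for the moment, N m; "width": finger opening in m; "finger_force": force on a finger pad.
Only numpy, scipy, OpenCV 4.12 (cv2) and the standard library are available. Lean on these libraries where they do the work, as an engineer would, in place of code of your own. Each camera call takes 0.05 s, during which the arm holds its last target. There are 200 camera calls.

## Working session

There is one attempt and no reset: what is moved stays moved. The work goes in short steps, Python scripts to look and compute and a tool call to move; the robot and the scene stay as the last step left them, time stands still between calls to the robot, and variables do not carry over. Pictures are saved under pics/ and viewed, at most 13 in all, crops included, and the job is handed in when it is done.

Besides the shell and the picture viewer there is one more tool, called after "Request:" as name([rows], argument=value, ...), one row to a line, values as JSON. play_rows: Moves the arm, as the interface text tells. Its arguments: {"type":"object","properties":{"moves":{"type":"array"},"newtons":{"type":"number"}},"required":["moves"]}

```bash
mkdir -p pics
cat > h.py <<'E'
import numpy as np, cv2
from workcell import manip
from scipy.spatial.transform import Rotation as Ro
def world(p,uv,z=None):
    K,R,t=p["camera_matrix"],p["R"],p["t"]
    u,v=uv; d=np.linalg.inv(K)@[u,v,1.]
    c=-R.T@t; r=R.T@d
    if z is None:
        return c+r*p["range_z"][int(round(v)),int(round(u))]
    return c+r*(z-c[2])/r[2]
def cloud(p,mask):
    K,R,t=p["camera_matrix"],p["R"],p["t"]
    v,u=np.nonzero(mask&(p["range_z"]>0)); d=p["range_z"][v,u]
    X=(np.linalg.inv(K)@np.stack([u,v,np.ones_like(u)]))*d
    return (R.T@(X-t[:,None])).T
def save(n,im): cv2.imwrite(f"pics/{n}.png",cv2.cvtColor(im,cv2.COLOR_RGB2BGR))
E
python3 - <<'E'
from h import *
s=manip.sense(); print({k:np.round(v,3) for k,v in s.items()}, manip.finger_overhang)
for n in ["top","scene"]:
    p=manip.get_image(n); save(n,p["color"])
    print(n,np.round(-p["R"].T@p["t"],3))
    for th in ["plate","stand","lip","pin"]:
        for f in (manip.trace,manip.place_of):
            try:
                for r in f(th,p)[:4]:
                    o=[round(r["p"],2),np.round(r["xy"],1)]
                    if "pixels" in r:
                        c=cloud(p,r["pixels"]); o+=[r["pixels"].sum(),np.round(np.median(c,0),3)]
                    print(th,f.__name__,*o)
            except Exception as e: print(th,f.__name__,e)
E
```

```text
{'t': np.float64(0.0), 'qpos': array([ 1.168,  0.333, -0.065,  1.461,  0.022,  1.35 , -0.089]), 'qd': array([-0.   , -0.001,  0.001,  0.001, -0.001,  0.002, -0.001]), 'joint_efforts': array([ 0.0000e+00, -6.2545e+01,  4.9000e-02, -3.9160e+01,  1.6000e-02,
        1.0000e-02,  0.0000e+00]), 'eef_pos': array([ 0.232, -0.58 ,  0.242]), 'tcp_rot': array([-3.084e+00, -5.930e-01,  1.000e-03]), 'ft_force': array([ 1.401, -0.176, -0.128]), 'torque': array([ 0.028,  0.011, -0.027]), 'finger_force': np.float64(0.0), 'width': np.float64(0.085)} 0.011
top [0.36  0.027 1.034]
plate call 0.96 [425.7 226.9] 656 [ 0.444 -0.269  0.014]
plate call 0.65 [381.6 120.8] 639 [ 0.742 -0.148  0.014]
plate call 0.6 [381.  178.9] 1033 [ 0.571 -0.136  0.018]
plate call 0.93 [425.7 228. ]
plate call 0.69 [276.6 198.3]
plate call 0.68 [381.9 124.5]
plate call 0.58 [378.2 176.7]
stand call 0.56 [292.3 162.3] 3890 [0.612 0.105 0.011]
stand call 0.62 [333.6 175.4]
lip call 0.87 [290.7 161.5] 3796 [0.614 0.104 0.011]
lip call 0.92 [305.8 167.2]
pin call it knows: block_blue, block_maroon, block_yellow, jar, lip, plate, puck, reel, stand
scene [ 1.059 -0.12   0.959]
plate call 0.93 [264.9 303.4] 893 [ 0.746 -0.151  0.014]
plate call 0.79 [256.2 236. ] 1326 [ 0.577 -0.139  0.017]
plate call 0.56 [201.9 204.1] 634 [ 0.449 -0.275  0.013]
plate call 0.93 [257.4 237.7]
plate call 0.79 [265.  305.4]
plate call 0.67 [200.  209.2]
stand call 0.59 [354.1 230.7] 4641 [0.613 0.102 0.011]
stand call 0.91 [307.9 229.6]
stand call 0.47 [155.6 253.3]
lip call 0.88 [354.  229.4] 4596 [0.613 0.102 0.011]
lip call 0.65 [335.4 231.3]
lip call 0.58 [259.2 239.4]
pin call 0.19 [148.1 243.8] 814 [ 0.558 -0.407  0.023]
pin call it knows: block_blue, block_maroon, block_yellow, jar, lip, plate, puck, reel, stand
```

Run:
```python
from h import *
im=cv2.imread("pics/top.png"); cv2.imwrite("pics/topc.png",cv2.resize(im[80:290,180:480],None,fx=2.6,fy=2.6,interpolation=cv2.INTER_CUBIC))
```

```text
(no output)
```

View pics/topc.png

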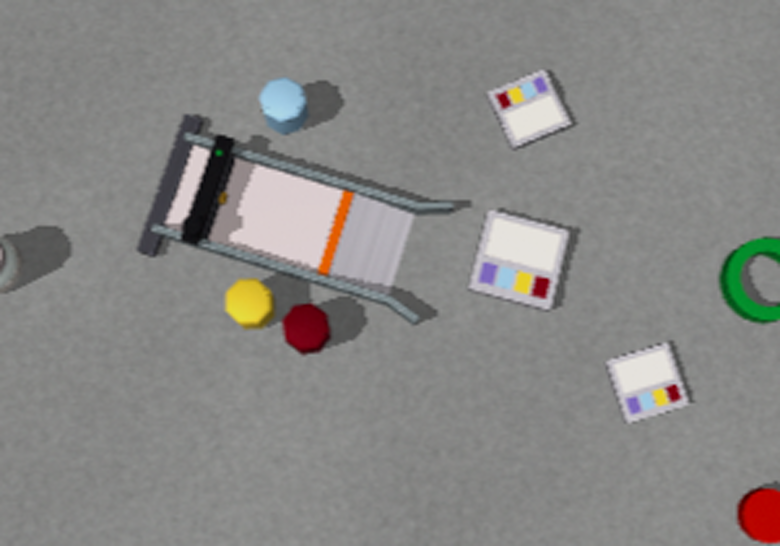

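View pics/scene.png

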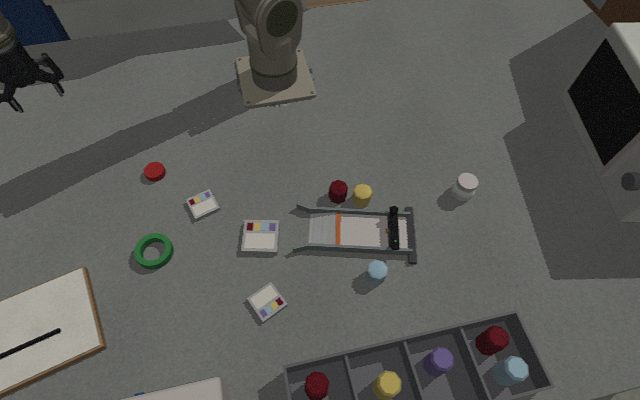

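The candidates in the top image are three look-alike plates: A (381,179), B (382,121) and C (426,227). A fits because it is clearly the largest (1033 px against about 650) and lies just before the ramp toe. The enlarged crop confirms it. The stand's ramp points to the image's left. The orange lip is at about (308,169), and the yellow and maroon blocks stand close to the near rail.

Next I fit the stand and the plate from both cameras.

```bash
cat >> h.py <<'E'
def orange(p):
    hsv=cv2.cvtColor(p["color"],cv2.COLOR_RGB2HSV)
    m=cv2.inRange(hsv,(5,180,120),(16,255,255)); n,l,s,c=cv2.connectedComponentsWithStats(m)
    return [(l==i) for i in np.argsort(-s[1:,4])+1 if s[i,4]>20][:3]
def planar(p,mask,z):
    v,u=np.nonzero(mask); return np.array([world(p,(a,b),z)[:2] for a,b in zip(u,v)])
def rect(P):
    (c,s,a)=cv2.minAreaRect((P*1000).astype(np.float32)); return np.array(c)/1000,np.round(s,1),a
def platefit(p,near=(0.571,-0.136)):
    rs=manip.trace("plate",p); best=None
    for r in rs:
        Q=planar(p,r["pixels"],.018); 
        d=np.hypot(*(np.median(Q,0)-near))
        if best is None or d<best[0]: best=(d,r,Q)
    c=cloud(p,best[1]["pixels"]); 
    return rect(planar(p,best[1]["pixels"],.018)), best[1]["p"], np.round(np.median(c,0),4)
E
python3 - <<'E'
from h import *
for n in ["top","scene"]:
    p=manip.get_image(n)
    print(n,platefit(p))
    for m in orange(p):
        P=planar(p,m,.015); print(m.sum(),P.mean(0),rect(P))
    # rails: points 0.022..0.03
    C=cloud(p,np.ones((400,640),bool)); C=C[(C[:,2]>.02)&(C[:,2]<.032)&(C[:,0]>.5)&(C[:,0]<.75)&(C[:,1]>-.08)&(C[:,1]<.25)]
    print(len(C),rect(C[:,:2]))
    for th in ["block_maroon","block_yellow","block_blue"]:
        for r in manip.place_of(th,p)[:2]: print(th,round(r["p"],2),np.round(world(p,r["xy"],0),3))
E
```

```text
top ((array([ 0.57167517, -0.13607156]), array([91.6, 93.3]), 76.44129943847656), 0.73, array([ 0.5711, -0.1362,  0.0182]))
109 [0.59997933 0.05871669] (array([0.59958948, 0.05907968]), array([ 8.9, 94.5]), 73.4275131225586)
715 (array([0.60790137, 0.09518913]), array([317.9, 211.2]), 57.0693359375)
block_maroon 0.63 [0.49  0.103 0.   ]
block_yellow 0.66 [0.492 0.103 0.   ]
block_yellow 0.62 [0.507 0.137 0.   ]
block_blue 0.6 [0.738 0.116 0.   ]
scene ((array([ 0.57515552, -0.13933714]), array([91.5, 95.7]), 77.3041763305664), 0.73, array([ 0.5776, -0.1398,  0.0175]))
27 [0.58573201 0.06287787] (array([0.58484882, 0.06292958]), array([ 5.2, 35.1]), 75.3644790649414)
949 (array([0.60789612, 0.09180371]), array([319.3, 223.5]), 54.11297607421875)
block_maroon 0.78 [0.494 0.091 0.   ]
block_yellow 0.73 [ 0.316 -0.393  0.   ]
block_yellow 0.64 [0.514 0.147 0.   ]
block_blue 0.83 [0.733 0.112 0.   ]
```

```bash
cat >> h.py <<'E'
def row(pos,head):
    """row numbers to get TCP to pos with tool x at heading deg (tool down)"""
    s=manip.sense(); R0=Ro.from_rotvec(s["tcp_rot"]); h=np.radians(head)
    R1=Ro.from_matrix(np.array([[np.cos(h),np.sin(h),0],[np.sin(h),-np.cos(h),0],[0,0,-1]]))
    return np.round((R0.inv()*R1).as_rotvec(),3), np.round(R0.inv().apply(np.array(pos)-s["eef_pos"])*1000,1)
E
python3 - <<'E'
from h import *
print(row([.649,-.159,.2],-16.6))
E
```

```text
(array([ 0.  , -0.  ,  0.67]), array([ 543.8, -236.7,   42.3]))
```

Request:
play_rows([
  [[0,0,0.15,60,-26,5,0.5],[0,0,0.3,120,-52,10,0.5],[0,0,0.45,180,-78,15,0.5],[0,0,0.6,240,-104,20,0.5],[0,0,0.67,300,-130,25,0.5],[0,0,0.67,360,-157,30,0.5],[0,0,0.67,420,-183,35,0.5],[0,0,0.67,480,-209,40,0.5],[0,0,0.67,544,-237,42,0.5],[0,0,0.67,544,-237,42,0.5]],
])

```text
t: 2.55
eef_pos: [0.6509, -0.1547, 0.1999]
tcp_rot: [-3.108, 0.448, 0.0]
ft_force: [-1.3, -0.3, -0.4]
width: 0.0428
finger_force: 0.0
```

Run:
```python
from h import *
s=manip.sense(); print(s["t"],s["eef_pos"],s["tcp_rot"],s["width"],s["ft_force"],manip.finger_overhang)
p=manip.get_image("wrist"); save("w1",p["color"]); print(-p["R"].T@p["t"])
print(platefit(p))
for m in orange(p):
    P=planar(p,m,.015); print(m.sum(),P.mean(0),rect(P))
```

```text
2.55 [ 0.6509469  -0.15466985  0.19989165] [-3.10783744e+00  4.48018634e-01  8.31750197e-06] 0.04276370045756518 [-1.27853723 -0.31420204 -0.42523421] 0.011
[ 0.71788066 -0.17424826  0.33148706]
((array([ 0.74220508, -0.1504577 ]), array([69.4, 70.5]), 24.093915939331055), 0.84, array([ 0.744, -0.151,  0.014]))
306 [0.60739681 0.05533017] (array([0.60552014, 0.05574782]), array([ 8.6, 66. ]), 73.58303833007812)
```

View pics/w1.png

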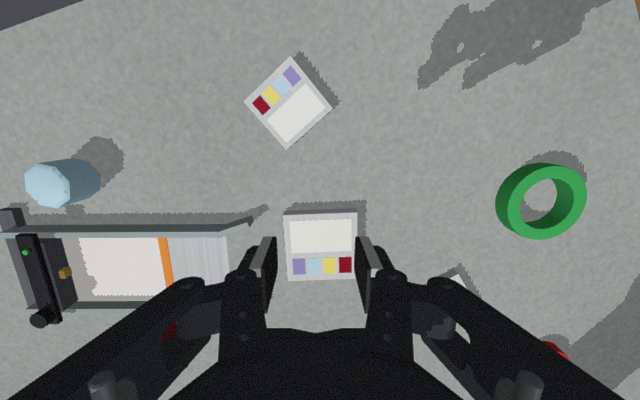

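```bash
cat >> h.py <<'E'
H=73.45
ex=np.array([np.cos(np.radians(H)),np.sin(np.radians(H))]); ey=np.array([-ex[1],ex[0]])
O=np.array([.5999,.0588])-.074*ex
def st(P): d=np.asarray(P)[...,:2]-O; return np.stack([d@ex,d@ey],-1)*1000
def ws(x,y): return O+(x*ex+y*ey)/1000
E
python3 - <<'E'
from h import *
print(np.round(manip.sense()["qpos"],2))
for n in ["wrist","top","scene"]:
    p=manip.get_image(n); C=cloud(p,np.ones((400,640),bool)); S=st(C)
    for sg in (-1,1):
        m=(C[:,2]>.021)&(C[:,2]<.031)&(S[:,0]>5)&(S[:,0]<180)&(abs(S[:,1]*sg-52)<14)
        if m.sum()>20:
            x,y=S[m].T; f=np.polyfit(x,y,1); print(n,sg,m.sum(),np.percentile(y,[5,50,95]).round(1),f[0],np.polyval(f,[0,100]).round(1))
    rs=manip.trace("plate",p)
    for r in rs:
        c,s,a=rect(planar(p,r["pixels"],.018)); print("  plate",st(c).round(1),s,round(a,1),round(r["p"],2))
E
```

```text
[ 0.37  0.47 -0.29  1.38  0.13  1.32 -1.78]
wrist -1 1027 [-53.9 -50.9 -46.9] 0.006955545497250926 [-51.4 -50.7]
wrist 1 332 [52.3 54.6 59.3] 0.016183884722440582 [52.7 54.3]
  plate [-122.5  -32.7] [89.2 95. ] 76.1 0.98
  plate [ -86.  -196.1] [69.5 70.5] 24.5 0.86
  plate [-295.2   10.2] [33. 13.] 44.7 0.61
top -1 193 [-54.  -50.2 -46.3] 0.009376565979055776 [-51. -50.]
top 1 194 [51.7 55.6 59.4] 0.00878412636925881 [54.8 55.7]
  plate [118.6   4.3] [310.5 160.3] 74.1 0.57
  plate [-244.6   50.2] [2.7 0. ] 179.0 0.54
  plate [ -69.9 -182.3] [70.1 37.6] 25.9 0.52
scene -1 251 [-54.9 -51.8 -47.1] 0.007614047235913581 [-52.  -51.3]
scene 1 217 [50.6 54.2 59.1] 0.004191302943270037 [54.  54.4]
  plate [ -86.2 -199.7] [76.1 72.4] 23.5 0.97
  plate [-288.7   48.5] [73.  66.1] 18.6 0.8
  plate [-122.7  -34.8] [90.9 95.6] 76.2 0.6
```

```bash
sed -i 's/^H=.*/H=73.9/; s/^O=.*/O=np.array([.5999,.0588])+.002*ey-.074*ex/' h.py
cat >> h.py <<'E'
def rs(x,y,z,dh): # stand mm, heading rel. to stand deg
    return row([*ws(x,y),z/1000],H+dh)
E
python3 - <<'E'
from h import *
s=manip.sense(); print(st(s["eef_pos"]), st([.57167,-.13607]))
for a in [(-122,-105,40),(-122,-105,15),(-122,-85,15),(-122,-56,15)]: print(a,rs(*a,-90))
E
```

```text
[-123.07770102 -109.44318581] [-121.05562643  -28.91751097]
(-122, -105, 40) (array([ 0.001, -0.   , -0.011]), array([ -4.5,  -1.1, 160.6]))
(-122, -105, 15) (array([ 0.001, -0.   , -0.011]), array([ -4.5,  -1.2, 185.6]))
(-122, -85, 15) (array([ 0.001, -0.   , -0.011]), array([-24.5,  -0.9, 185.6]))
(-122, -56, 15) (array([ 0.001, -0.   , -0.011]), array([-53.5,  -0.6, 185.6]))
```

Request:
play_rows([
  [[0,0,-0.011,-4.5,-1,60,0.5],[0,0,-0.011,-4.5,-1,110,0.5],[0,0,-0.011,-4.5,-1,150,0.5],[0,0,-0.011,-4.5,-1,170,0.5],[0,0,-0.011,-4.5,-1,182,0.5],[0,0,-0.011,-4.5,-1,186,0.5],[0,0,-0.011,-4.5,-1,186,0.5]],
])

```text
t: 3.82
eef_pos: [0.6458, -0.1567, 0.0154]
tcp_rot: [3.111, -0.437, 0.003]
ft_force: [1.0, 0.1, 0.1]
width: 0.043
finger_force: 0.0
```

Run:
```python
from h import *
s=manip.sense(); print(s["t"],st(s["eef_pos"]),s["eef_pos"],s["ft_force"],s["width"])
print(rs(-122,-85,15,-90),rs(-122,-56,15,-90))
```

```text
3.825 [-120.28366563 -105.83174821] [ 0.64578167 -0.15665776  0.01541483] [1.03739408 0.10230335 0.12885996] 0.04302647261659851
(array([ 0.   , -0.002,  0.002]), array([-20.8,   1.7,   0.4])) (array([ 0.   , -0.002,  0.002]), array([-49.8,   1.6,   0.3]))
```

Request:
play_rows([
  [[0,0,0,-7,1,0,0.5],[0,0,0,-11,1,0,0.5],[0,0,0,-14,1,0,0.5],[0,0,0,-17,1,0,0.5],[0,0,0,-20,1,0,0.5],[0,0,0,-23,1,0,0.5],[0,0,0,-26,1,0,0.5],[0,0,0,-29,1,0,0.5],[0,0,0,-32,1,0,0.5]],
])

```text
t: 4.95
eef_pos: [0.6141, -0.1485, 0.0144]
tcp_rot: [3.111, -0.437, 0.001]
ft_force: [2.3, 0.1, -0.2]
width: 0.0424
finger_force: 1.1
```

Request:
play_rows([
  [[0,0,0,-3,0,0,0.5],[0,0,0,-6,0,0,0.5],[0,0,0,-9,0,0,0.5],[0,0,0,-12,0,0,0.5],[0,0,0,-15,0,0,0.5]],
])

```text
t: 5.58
eef_pos: [0.5995, -0.1445, 0.0144]
tcp_rot: [3.111, -0.437, 0.0]
ft_force: [2.8, 0.2, 0.8]
width: 0.0427
finger_force: 1.3
```

```bash
cat > look.py <<'E'
from h import *
import sys
s=manip.sense(); print(round(s["t"],2),"tcp",st(s["eef_pos"]).round(1),(s["eef_pos"][2]*1000).round(1),"f_stand",(s["ft_force"][:2]@ex).round(2),(s["ft_force"][:2]@ey).round(2),s["ft_force"][2].round(2))
for n in sys.argv[1:]:
    p=manip.get_image(n)
    for r in manip.trace("plate",p)[:4]:
        c,d,a=rect(planar(p,r["pixels"],.018)); 
        if abs(st(c)[1])<70 and d.max()<120: print(n,"plate",st(c).round(1),d,round(a,1),round(r["p"],2))
E
python3 look.py wrist top scene
```

```text
5.58 tcp [-121.4  -58. ] 14.4 f_stand 1.01 -2.63 0.78
wrist plate [-291.6   12. ] [55.9 15.2] 38.4 0.93
wrist plate [-121.3  -35.9] [54.9 40.7] 74.0 0.76
scene plate [-287.4   50.9] [76.5 68.6] 17.6 0.65
scene plate [-103.5  -10. ] [ 43.2 113.6] 45.9 0.59
```

Request:
play_rows([
  [[0,0,0,12,0,0,0.5],[0,0,0,25,0,-20,0.5],[0,0,0,30,0,-65,0.5],[0,0,0,40,0,-110,0.5],[0,0,0,40,0,-110,0.5]],
])

```text
t: 6.5
eef_pos: [0.6412, -0.1561, 0.1285]
tcp_rot: [3.111, -0.438, 0.011]
ft_force: [0.1, -0.4, -0.4]
width: 0.043
finger_force: 0.0
```

```bash
python3 look.py wrist top scene
python3 - <<'E'
from h import *
print(rs(-205,0,120,0),rs(-205,0,15,0))
E
```

```text
6.5 tcp [-121.  -101.3] 128.5 f_stand -0.33 -0.19 -0.45
wrist plate [-121.4   -7.6] [89.4 94.3] 74.0 0.9
wrist plate [-274.7   40.4] [26.  6.] 28.2 0.71
top plate [-119.1   -2. ] [92.7 91.9] 73.3 0.84
scene plate [-119.8   -6.6] [87.7 97.2] 73.8 0.82
scene plate [-287.    49.3] [76.4 69.7] 17.6 0.76
(array([-0.002,  0.002, -1.569]), array([-97.5,  83.5,   3.2])) (array([-0.002,  0.002, -1.569]), array([-97.3,  83.4, 108.2]))
```

Request:
play_rows([
  [[0,0,-0.18,-11,9,0,0.5],[0,0,-0.36,-22,19,0,0.5],[0,0,-0.54,-33,28,0,0.5],[0,0,-0.72,-44,38,0,0.5],[0,0,-0.9,-55,47,0,0.5],[0,0,-1.08,-66,57,0,0.5],[0,0,-1.26,-77,66,0,0.5],[0,0,-1.44,-88,76,0,0.5],[0,0,-1.57,-97,83,0,0.5],[0,0,-1.57,-97,83,0,0.5]],
])

```text
t: 8.05
eef_pos: [0.5211, -0.2091, 0.1238]
tcp_rot: [-2.511, -1.887, 0.001]
ft_force: [0.2, -0.7, 0.3]
width: 0.043
finger_force: 0.0
```

```bash
python3 look.py wrist
python3 - <<'E'
from h import *
p=manip.get_image("wrist"); save("w2",p["color"])
print(rs(-205,-3,15,0)); C=cloud(p,np.ones((400,640),bool)); S=st(C)
for sg in (-1,1):
        m=(C[:,2]>.021)&(C[:,2]<.031)&(S[:,0]>5)&(S[:,0]<180)&(abs(S[:,1]*sg-52)<14)
        if m.sum()>20:
            x,y=S[m].T; f=np.polyfit(x,y,1); print(sg,m.sum(),np.percentile(y,[5,50,95]).round(1),f[0],np.polyval(f,[0,100]).round(1))
E
```

```text
8.05 tcp [-205.2   -0.6] 123.8 f_stand -0.59 -0.4 0.27
wrist plate [-121.6   -1.7] [90.2 89.4] 74.0 0.77
wrist plate [-283.5   54.3] [72.7 71.4] 17.0 0.6
(array([-0.   , -0.   , -0.001]), array([ -1. ,   1.6, 109.1]))
```

View pics/w2.png

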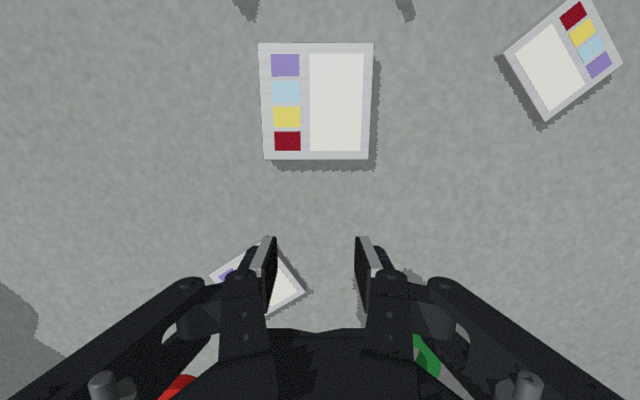

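Run:
```python
from h import *
p=manip.get_image("wrist")
cv2.imwrite("pics/w2c.png",cv2.resize(cv2.cvtColor(p["color"][:40,220:430],cv2.COLOR_RGB2BGR),None,fx=3.5,fy=3.5,interpolation=cv2.INTER_CUBIC))
for uv in [(232,0),(260,0),(252,20),(260,20),(396,0),(412,0),(403,20),(414,20),(316,100)]: print(uv,st(world(p,uv,.026)).round(1), world(p,uv)[2].round(3))
```

```text
(232, 0) [-51.4  57.7] 0.001
(260, 0) [-51.5  37.7] 0.0
(252, 20) [-63.9  44.2] 0.0
(260, 20) [-64.   38.4] -0.001
(396, 0) [-51.6 -59. ] 0.0
(412, 0) [-51.6 -70.4] 0.0
(403, 20) [-64.1 -65.1] -0.001
(414, 20) [-64.1 -73.1] 0.0
(316, 100) [-118.6   -2.1] 0.02
```

View pics/w2c.png

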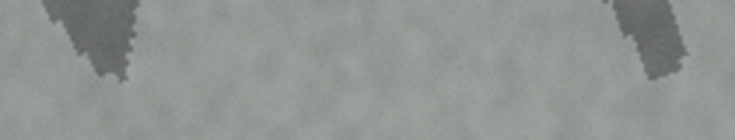

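Request:
play_rows([
  [[0,0,0,0,1,60,0.5],[0,0,0,0,1,95,0.5],[0,0,0,0,1,107,0.5],[0,0,0,8,1,109,0.5],[0,0,0,15,1,109,0.5],[0,0,0,20,1,109,0.5],[0,0,0,24,1,109,0.5],[0,0,0,27,1,109,0.5],[0,0,0,30,1,109,0.5],[0,0,0,33,1,109,0.5]],
])

```text
t: 9.5
eef_pos: [0.5321, -0.178, 0.0156]
tcp_rot: [2.51, 1.888, -0.001]
ft_force: [-0.5, -4.1, 2.9]
width: 0.0427
finger_force: 2.1
```

```bash
python3 look.py wrist; python3 -c "
from h import *
print(rs(-102,0,15,0))"
```

```text
9.5 tcp [-172.3   -2.5] 15.6 f_stand -4.1 -0.7 2.89
wrist plate [-116.5   -1.9] [89.5 89. ] 73.9 0.78
(array([0.001, 0.   , 0.001]), array([69.5, -2.4,  0.5]))
```

Request:
play_rows([
  [[0,0,0,5,-0.2,0,0.5],[0,0,0,11,-0.4,0,0.5],[0,0,0,17,-0.7,0,0.5],[0,0,0,23,-0.9,0,0.5],[0,0,0,29,-1.1,0,0.5],[0,0,0,35,-1.3,0,0.5],[0,0,0,41,-1.5,0,0.5],[0,0,0,47,-1.7,0,0.5],[0,0,0,52,-1.9,0,0.5],[0,0,0,56,-2,0,0.5]],
])

```text
t: 10.85
eef_pos: [0.5456, -0.1224, 0.0153]
tcp_rot: [2.51, 1.89, -0.0]
ft_force: [-0.5, -3.7, 3.0]
width: 0.0428
finger_force: 2.0
```

```bash
python3 look.py wrist top
python3 - <<'E'
from h import *
p=manip.get_image("wrist"); save("w3",p["color"])
C=cloud(p,np.ones((400,640),bool)); S=st(C)
for sg in (-1,1):
    m=(C[:,2]>.021)&(C[:,2]<.031)&(S[:,0]>5)&(S[:,0]<100)&(abs(S[:,1]*sg-52)<14)
    if m.sum()>20:
        x,y=S[m].T; f=np.polyfit(x,y,1); print(sg,m.sum(),np.percentile(y,[5,50,95]).round(1),f[0],np.polyval(f,[0,100]).round(1))
for m in orange(p):
    P=planar(p,m,.015); print(m.sum(),st(P.mean(0)),rect(P))
E
```

```text
10.85 tcp [-1.151e+02 -1.000e-01] 15.3 f_stand -3.7 -0.54 3.05
wrist plate [-58.8   0.7] [89.1 89.5] 74.0 0.58
top plate [-56.4   1.8] [89.8 93.9] 73.7 0.67
```

View pics/w3.png

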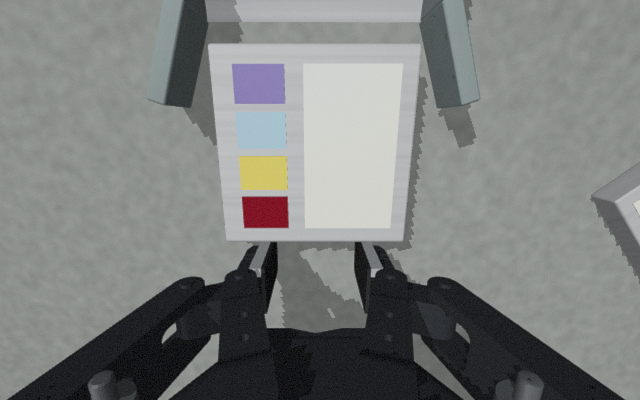

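Request:
play_rows([
  [[0,0,0,5,0,0,0.5],[0,0,0,10,0,0,0.5],[0,0,0,15,0,0,0.5],[0,0,0,20,0,0,0.5],[0,0,0,25,0,0,0.5],[0,0,0,30,0,0,0.5],[0,0,0,35,0,0,0.5]],
])

```text
t: 11.98
eef_pos: [0.5553, -0.0888, 0.0153]
tcp_rot: [2.51, 1.89, -0.0]
ft_force: [-0.4, -1.6, -1.7]
width: 0.0425
finger_force: 1.0
```

Request:
play_rows([
  [[0,0,0,5,0,0,0.5],[0,0,0,10,0,0,0.5],[0,0,0,15,0,0,0.5],[0,0,0,20,0,0,0.5],[0,0,0,25,0,0,0.5],[0,0,0,30,0,0,0.5]],
])

```text
t: 12.72
eef_pos: [0.5636, -0.0599, 0.0153]
tcp_rot: [2.51, 1.89, -0.0]
ft_force: [-0.6, -2.0, -2.5]
width: 0.0427
finger_force: 1.0
```

```bash
python3 look.py wrist top
```

```text
12.72 tcp [-50.1  -0.1] 15.3 f_stand -2.12 0.03 -2.47
wrist plate [6.9 0.5] [91.5 97.3] 74.0 0.95
top plate [ 9.2 -0.7] [92.5 95.9] 73.2 0.6
top plate [-306.5   41.5] [66.8 18.7] 20.6 0.53
```

Request:
play_rows([
  [[0,0,0,5,0,0,0.5],[0,0,0,10,0,0,0.5],[0,0,0,15,0,0,0.5],[0,0,0,20,0,0,0.5],[0,0,0,25,0,0,0.5],[0,0,0,30,0,-0.5,0.5],[0,0,0,35,0,-1.5,0.5]],
])

```text
t: 13.8
eef_pos: [0.5731, -0.0261, 0.0167]
tcp_rot: [-2.509, -1.89, 0.0]
ft_force: [-0.3, -2.3, -1.4]
width: 0.0426
finger_force: 1.1
```

```bash
python3 look.py wrist top
```

```text
13.8 tcp [-15.    0.2] 16.7 f_stand -2.31 -0.36 -1.4
wrist plate [42.6  1.3] [ 93.  102.8] 73.7 0.8
top plate [47.3 -1.7] [90.3 94.4] 73.4 0.72
top plate [-293.8   50.5] [70.  50.4] 19.1 0.56
```

Request:
play_rows([
  [[0,0,0,5,0,-1.2,0.5],[0,0,0,10,0,-2.3,0.5],[0,0,0,15,0,-3.4,0.5],[0,0,0,20,0,-4.5,0.5],[0,0,0,25,0,-5.6,0.5]],
])

```text
t: 14.62
eef_pos: [0.5803, -0.0025, 0.0225]
tcp_rot: [2.51, 1.889, -0.0]
ft_force: [-1.4, -3.3, 1.4]
width: 0.0424
finger_force: 2.1
```

Request:
play_rows([
  [[0,0,0,4,0,-1,0.5],[0,0,0,8,0,-1.9,0.5],[0,0,0,12,0,-2.8,0.5],[0,0,0,16,0,-3.6,0.5],[0,0,0,20,0,-4.5,0.5]],
])

```text
t: 15.25
eef_pos: [0.586, 0.0157, 0.0274]
tcp_rot: [2.509, 1.888, -0.001]
ft_force: [-2.4, -8.3, 6.0]
width: 0.0429
finger_force: 4.3
```

```bash
python3 look.py wrist
python3 - <<'E'
from h import *
p=manip.get_image("wrist"); save("w4",p["color"])
E
```

```text
15.25 tcp [28.7 -0.6] 27.4 f_stand -8.67 -0.02 6.03
wrist plate [84.8  0.9] [ 98.4 107.9] 73.9 0.9
```

View pics/w4.png

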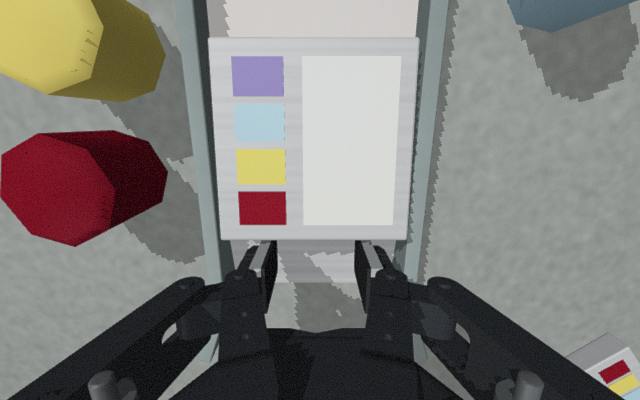

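Request:
play_rows([
  [[0,0,0,4,0,-0.8,0.5],[0,0,0,8,0,-1.6,0.5],[0,0,0,12,0,-2.4,0.5],[0,0,0,16,0,-3.2,0.5]],
])

```text
t: 15.9
eef_pos: [0.5901, 0.0324, 0.0301]
tcp_rot: [-2.51, -1.89, 0.0]
ft_force: [-0.6, -0.8, -1.1]
width: 0.0428
finger_force: 0.7
```

Request:
play_rows([
  [[0,0,0,4,0,-0.5,0.5],[0,0,0,8,0,-1,0.5],[0,0,0,12,0,-1,0.5],[0,0,0,15,0,-1,0.5]],
])

```text
t: 16.4
eef_pos: [0.5943, 0.0467, 0.0311]
tcp_rot: [2.51, 1.89, -0.0]
ft_force: [0.1, -1.0, -0.9]
width: 0.043
finger_force: 0.7
```

```bash
python3 look.py wrist top
```

```text
16.4 tcp [60.8  0. ] 31.1 f_stand -0.95 -0.33 -0.94
wrist plate [115.2   0.6] [98.2 99.4] 74.0 0.97
top plate [122.7  -0.5] [88.8 93.6] 73.3 0.66
top plate [-284.5   56.6] [68.4 72.2] 17.1 0.62
```

Request:
play_rows([
  [[0,0,0,3,0,1,0.5],[0,0,0,6,0,2,0.5],[0,0,0,9,0,3,0.5],[0,0,0,12,0,3,0.5],[0,0,0,14,0,3,0.5]],
])

```text
t: 17.23
eef_pos: [0.598, 0.0603, 0.0279]
tcp_rot: [-2.509, -1.89, 0.0]
ft_force: [-0.9, -2.9, 1.0]
width: 0.0426
finger_force: 1.2
```

```bash
python3 look.py wrist top
python3 - <<'E'
from h import *
p=manip.get_image("wrist"); save("w5",p["color"])
r=max(manip.trace("plate",p),key=lambda r:r["pixels"].sum()); C=cloud(p,r["pixels"]); S=st(C)
for a in range(80,180,15):
    m=abs(S[:,0]-a)<6; print(a,m.sum(),np.median(C[m,2]).round(4) if m.any() else 0)
E
```

```text
17.23 tcp [74.9  0.2] 27.9 f_stand -3.08 0.06 0.98
wrist plate [129.9   1. ] [95.4 95.8] 74.0 0.9
top plate [-283.3   56.8] [70.4 70.3] 18.4 0.7
top plate [139.8   1.9] [82.7 93.5] 73.3 0.69
80 0 0
95 3857 0.0283
110 4258 0.0284
125 4674 0.0284
140 5203 0.0284
155 5682 0.0283
170 6079 0.0281
```

View pics/w5.png

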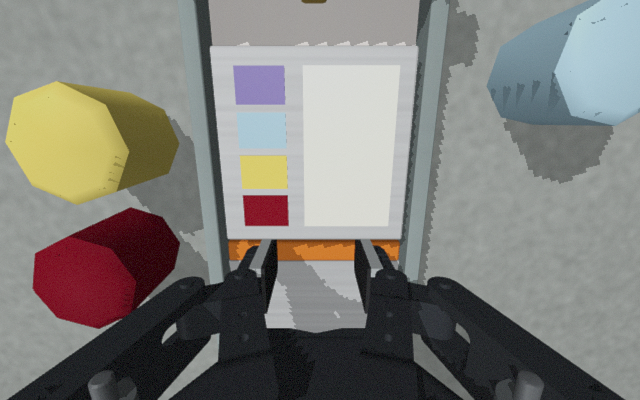

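Image: the plate lies flat on the deck just past the lip (columns 210–418) and is centred between the rails. The brass pin tip shows at about (314,2). I'll estimate the stop position from that.

Run:
```python
from h import *
p=manip.get_image("wrist")
for v in (0,1,2,3): print(v,st(world(p,(314,v))).round(1),world(p,(314,v)).round(4),p["color"][v,314])
for u in (230,400):
    for v in (46,48): print(u,v,st(world(p,(u,v))).round(1),world(p,(u,v))[2].round(4))
p=manip.get_image("scene"); C=cloud(p,np.ones((400,640),bool)); S=st(C)
m=(C[:,2]>.036)&(C[:,2]<.05)&(abs(S[:,1])<42)&(S[:,0]>170)&(S[:,0]<260); print(m.sum(),np.percentile(S[m,0],[1,5,50,95,99]).round(1) if m.any() else '')
p=manip.get_image("top"); C=cloud(p,np.ones((400,640),bool)); S=st(C)
m=(C[:,2]>.036)&(C[:,2]<.05)&(abs(S[:,1])<42)&(S[:,0]>170)&(S[:,0]<260); print(m.sum(),np.percentile(S[m,0],[1,5,50,95,99]).round(1) if m.any() else '')
```

```text
0 [195.7   0.9] [0.6308 0.1765 0.0186] [88 73 41]
1 [195.3   0.9] [0.6307 0.1761 0.0186] [85 70 31]
2 [195.5   0.9] [0.6308 0.1764 0.0168] [99 88 69]
3 [197.6   1. ] [0.6313 0.1784 0.01  ] [162 161 159]
230 46 [175.4  36.5] 0.0281
230 48 [174.5  36.5] 0.0285
400 46 [175.5 -35.7] 0.0279
400 48 [174.9 -35.9] 0.0274
243 [201.7 202.1 211.3 221.  221.9]
212 [205.1 205.7 214.3 223.7 225.1]
```

Request:
play_rows([
  [[0,0,0,3,0,0,0.5],[0,0,0,6,0,0,0.5],[0,0,0,9,0,0,0.5],[0,0,0,12,0,0,0.5],[0,0,0,15,0,0,0.5],[0,0,0,18,0,0,0.5]],
])

```text
t: 18.42
eef_pos: [0.6031, 0.0773, 0.0281]
tcp_rot: [2.51, 1.89, -0.0]
ft_force: [-0.2, -3.1, 1.6]
width: 0.0425
finger_force: 1.4
```

Request:
play_rows([
  [[0,0,0,1,0,0,0.5],[0,0,0,2,0,0,0.5],[0,0,0,3,0,0,0.5]],
])

```text
t: 18.8
eef_pos: [0.6039, 0.08, 0.0281]
tcp_rot: [2.51, 1.889, -0.0]
ft_force: [0.7, -2.2, 0.5]
width: 0.0426
finger_force: 1.4
```

```bash
python3 look.py
python3 - <<'E'
from h import *
p=manip.get_image("wrist"); save("w6",p["color"])
for u in (230,400):
    for v in (46,48): print(u,v,st(world(p,(u,v))).round(1),world(p,(u,v))[2].round(4))
E
```

```text
18.8 tcp [95.4  0. ] 28.1 f_stand -1.96 -1.31 0.54
230 46 [196.3  36.9] 0.026
230 48 [195.1  36.5] 0.0278
400 46 [195.9 -35.9] 0.0278
400 48 [195.3 -36. ] 0.0274
```

View pics/w6.png

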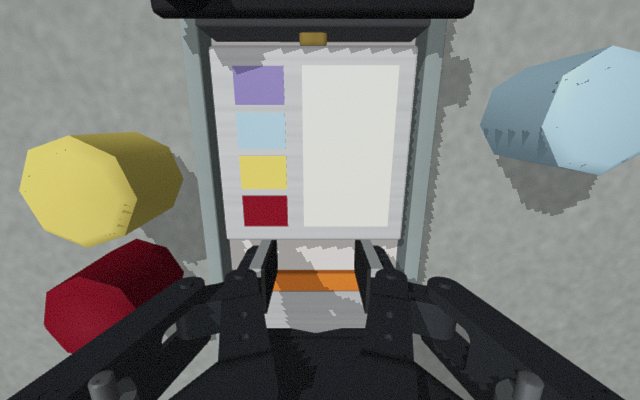

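The plate front (row 46) is almost at the brass pin (313,39), with about 6 mm to go. I'll continue in small steps.

Request:
play_rows([
  [[0,0,0,1,0,0,0.5],[0,0,0,2,0,0,0.5],[0,0,0,3,0,0,0.5]],
])

```text
t: 19.23
eef_pos: [0.6048, 0.083, 0.0281]
tcp_rot: [2.51, 1.89, 0.0]
ft_force: [-0.6, -2.9, 0.6]
width: 0.0428
finger_force: 1.5
```

Request:
play_rows([
  [[0,0,0,0.5,0,0,0.5],[0,0,0,1,0,0,0.5]],
])

```text
t: 19.48
eef_pos: [0.605, 0.0839, 0.0281]
tcp_rot: [2.51, 1.89, -0.0]
ft_force: [-1.5, -3.2, 0.5]
width: 0.0423
finger_force: 1.5
```

Request:
play_rows([
  [[0,0,0,0.5,0,0,0.5],[0,0,0,1,0,0,0.5]],
])

```text
t: 19.73
eef_pos: [0.6053, 0.0849, 0.0281]
tcp_rot: [2.51, 1.89, -0.0]
ft_force: [-0.6, -2.9, 0.5]
width: 0.0426
finger_force: 1.5
```

Request:
play_rows([
  [[0,0,0,0.5,0,0,0.5],[0,0,0,1,0,0,0.5]],
])

```text
t: 19.98
eef_pos: [0.6053, 0.085, 0.0281]
tcp_rot: [2.51, 1.889, -0.002]
ft_force: [-2.3, -6.0, 4.2]
width: 0.0426
finger_force: 3.5
```

Request:
play_rows([
  [[0,0,0,0.4,0,0,0.5],[0,0,0,0.8,0,0,0.5]],
])

```text
t: 20.23
eef_pos: [0.6054, 0.085, 0.028]
tcp_rot: [2.51, 1.888, -0.004]
ft_force: [-3.7, -8.6, 5.2]
width: 0.0426
finger_force: 4.7
```

Request:
play_rows([
  [[0,0,0,0.4,0,0,0.5],[0,0,0,0.6,0,0,0.5]],
])

```text
t: 20.48
eef_pos: [0.6054, 0.0851, 0.028]
tcp_rot: [2.51, 1.887, -0.005]
ft_force: [-6.2, -9.7, 5.0]
width: 0.0426
finger_force: 5.4
```

```bash
python3 look.py
python3 - <<'E'
from h import *
p=manip.get_image("wrist")
cv2.imwrite("pics/w7.png",cv2.resize(cv2.cvtColor(p["color"][:130,170:450],cv2.COLOR_RGB2BGR),None,fx=2.8,fy=2.8,interpolation=cv2.INTER_CUBIC))
E
```

```text
20.48 tcp [100.8   0. ] 28.0 f_stand -11.05 3.22 5.02
```

View pics/w7.png

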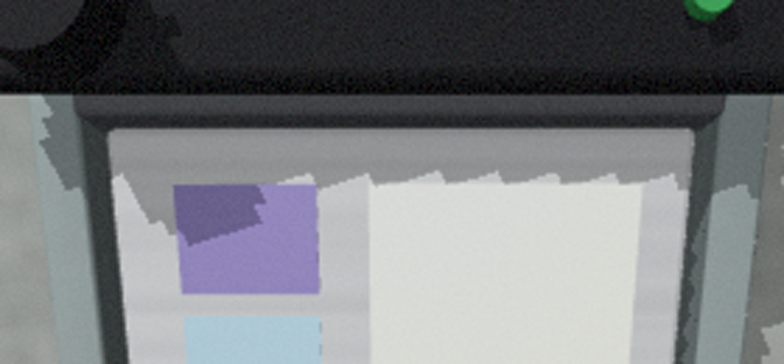

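The plate front sits flush and parallel against the stop, the pin is gone from view, and the green lamp is showing. I'll back off straight, then lift.

Request:
play_rows([
  [[0,0,0,-1.5,0,0,0.5],[0,0,0,-4,0,0,0.5],[0,0,0,-9,0,-2,0.5],[0,0,0,-15,0,-8,0.5],[0,0,0,-18,0,-40,0.5],[0,0,0,-18,0,-80,0.5],[0,0,0,-18,0,-110,0.5],[0,0,0,-18,0,-110,0.5]],
])

```text
t: 21.52
eef_pos: [0.6024, 0.0701, 0.1412]
tcp_rot: [2.508, 1.888, 0.007]
ft_force: [0.5, -0.7, -0.7]
width: 0.0426
finger_force: 0.0
```

```bash
python3 look.py top
python3 - <<'E'
from h import *
p=manip.get_image("wrist"); save("w8",p["color"])
r=max(manip.trace("plate",p),key=lambda r:r["pixels"].sum()); C=cloud(p,r["pixels"]); print(np.percentile(C[:,2],[5,50,95]).round(4),np.percentile(st(C)[:,0],[1,99]).round(1))
E
```

```text
21.52 tcp [85.6 -1.3] 141.2 f_stand -0.57 -0.66 -0.67
top plate [159.7   1.3] [92.1 92.5] 72.5 0.82
top plate [-284.8   57. ] [69.1 71.9] 17.7 0.57
[0.0271 0.0283 0.0295] [113.  199.9]
```

View pics/w8.png

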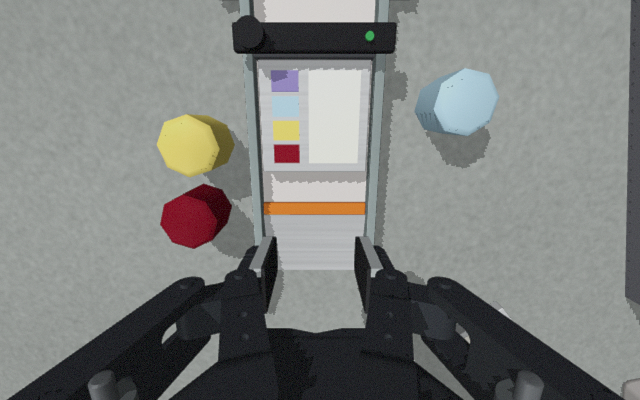

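The plate lies flat on the deck (columns 257–373) against the stop bar. No pin is showing, and the blocks are undisturbed.

```bash
python3 -c "
from workcell import manip
print(manip.finish_job())"
```

```text
the job is handed in; nothing more can be done
None
```

The colour reference plate is loaded, flat on the deck and fully home against the back stop. The pin is no longer visible, pushes read about 12 N at most, no other object was touched, and I handed the job in at about 22 s.

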